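# Press a sample tile onto its backing board

## Robot

A 6-joint arm with a two-finger parallel gripper is mounted at the origin on the work surface. World frame = base frame: x ahead of the robot, y to its left, z up, the work surface at z = 0. Lengths are in m, angles in rad, forces in N, time in s.
With the tool pointing down it reaches from about 0.225 to 0.875 m from the base axis. Payload 3.4 kg.
Tool frame: the origin (TCP) lies at the very end of the fingers, on their centre line; the grasp point (between the pads) lies manip.grip_point_offset behind it (manip.grip_point_offset is the distance from the TCP to the grasp point, in m); z points along the fingers, y is the line along which they close (so a half turn about z gives the same grasp; the last joint's range is limited). The gripper opens to 85 mm and grips with 20 to 120 N. Pads are 22 mm wide; open, the fingers measure 114 mm over their backs; the gripper's body (76 mm by 85 mm) begins 54 mm behind the grasp point. The pads swing forward as they close: fully open they stand 13 mm farther back than shut.
Start: joints at [-1.413, 0.276, 1.505, -0, 1.361, -0.121], TCP at [0.158, -0.553, 0.231] pointing down, gripper open.
Joint ranges: [-2.89, 2.89], [-0.75, 2.08], [0.22, 2.7], [-1.18, 4.32], [0.11, 2.71], [-2.7, 2.7]. Speed limits (rad/s): [2.57, 2.57, 3.14, 3.14, 3.14, 3.14].

## Interface

Orientations are given as a unit quaternion [w, x, y, z].
In Python, from rig import manip gives the robot as it stands.
- The arm moves only by the shell command python3 -m pendant 'ROWS' [FORCE]. ROWS is JSON, a list of rows, each an object of numbers: "jaw": the opening, from -1 (shut) to 1 (fully open); "tx", "ty", "tz": the shift along the world's x, y, z in cm; "ax", "ay", "az": the turn, a rotation vector about the world's x, y, z in degrees. In form: [{"jaw": .., "tx": .., "ty": .., "tz": .., "ax": .., "ay": .., "az": ..}, ...]. A call has 1 to 10 rows; each row is the pose to reach, as a shift and turn from the pose commanded when the call began; what a row does not reach only later rows make up. A row lasts 1/8 s, in which the tool goes at most 62.5 mm and 10.7 degrees, less where a joint would pass 70% of its speed; a pose out of reach is approached as far as the arm can. A call with a gripper value outside its range is refused whole. The fingers move at their own pace and stop on an object; FORCE is the grip in N (left out, the last holds). Time passes only in rows, so rows that repeat a pose let the fingers close. It gives the time, the measured TCP pose, the force, the opening and the grip force at its end, in the units of the state.
- manip.get_state(): the state, without advancing time (a new reading comes with each control period).
- manip.get_image(name): name is "side" or "top" or "wrist"; returns a dict with "pixels" (420x560x3 uint8, blue, green, red), "depth" (420x560 float32, m along the optical axis (not along the pixel's ray), 0 where there is no reading), "fx", "fy", "cx", "cy" (pixels), "pose" (4x4, takes a point from camera to world coordinates). Camera axes: x right, y down, z forward; pixel columns grow to the right and rows downward; lengths in m; the calibration is good to about 2 mm. A picture is of the moment at which its call begins.
- manip.sign_off(): hands the job in; it is judged then, once.
The state is a dict: "clock": time; "qpos": joint angles; "qd": joint speeds; "effort": joint torques, N m; "position": TCP position; "ee_rot": TCP orientation; "contact_force": force on the tool from outside, world axes, zero at the start; "moment": the same for the moment, N m; "width": finger opening in m; "gripper_force": force on a finger pad.
Only numpy, scipy, OpenCV 4.12 (cv2) and the standard library are available. Lean on these libraries where they do the work, as an engineer would, in place of code of your own. Each camera call takes 0.05 s, during which the arm holds its last target. There are 200 camera calls.

## Task

Lay the long rectangular tile flat on the plywood backing board in the bench press, long way front to back, squarely in the middle so that an even border shows all round, and let go of it without dropping it. Then pull the press handle all the way down to its stop so the pad bears on the tile, keep it down for a second or so, and ease the handle slowly back up until the lever is fully home; never let it spring back. Leave the hexagonal tile, the jar and the brush where they are.

Things in the scene. Friction and masses are not known exactly. Their poses are not given: they have to be found in the camera images.
- tile: The work piece: a rectangular white ceramic tile 100 long (its x) x 60 wide (its y) x 15 thick, 0.19 kg, lying flat and loose on the bench to the left or the right of the press. Origin at the centre of its underside, z up.
- press_seat (a point): Centre of the top face of the plywood backing board (120 along x, 80 along y, 6 thick, top 28 mm above the bench) on the grey press base (150 wide, 22 thick, from 100 mm in front of this point to 160 behind). Axes: x from the press front (robot side) to its back, y left, z up. The raised lever hangs over it: reach in from the front, tool leaning back to the robot by 25 to 45 degrees.
- press_hinge (a point): Middle of the lever's hinge line, 120 mm behind the backing board's centre and 45 mm above the bench. Axes as for press_seat; the lever turns about the y axis through this point.
- press_handle (a point): Middle of the lever's handle: a dark wooden round crossbar, 22 diameter, 152 long, along the press's y axis between two steel side arms (15 thick); can be pinched from above. It lies 253 mm from the hinge line: 10 mm in front of the backing board's centre and 262 mm above the bench with the lever home, 130 mm in front and 85 mm above the bench with the lever fully down.
- press_lever (a joint): Angle of the press lever in rad: 0 fully home (raised), growing as the handle is pulled forward and down, 0.87 at its lower stop. A spring drives it back home; holding it down with a tile in place takes about 10 to 15 N at the handle.
- press_pad: The press pad, carried by the lever between its side arms: aluminium plate with a rubber face 90 x 70, 17 thick, sprung so that it gives about 7 mm on the tile when the lever reaches its stop. Origin at the centre of its rubber face; with the lever home the face slopes, its z axis leaning back.
- hex_tile: A bystander: hexagonal white ceramic tile, 88 across its corners, 12 thick, loose on the bench on the other side of the press from the rectangular tile. Origin at the centre of its underside.
- jar: A bystander: a closed glaze jar, 64 diameter, 60 tall, standing. Origin at the centre of its underside.
- brush: A bystander: a flat brush lying on the bench. Origin near its middle, on the bench.
Not all that is in view belongs to the job. What is shaped like the tile but black or purple is not meant.

How it is judged:
By the outcome, as a careful person would: the job done as asked, in the order asked, and still so for the second after the job is handed in, with the robot touching nothing.
It also fails if it takes over 72 s, if anything falls off the work surface, if the arm or the gripper's body presses on something with over 40 N, if the wrist force passes 120 N, or if a joint passes its speed limit or range.

## Working session

There is one attempt and no reset: what is moved stays moved. The work goes in short steps, Python scripts to look and compute and a shell command to move; the robot and the scene stay as the last step left them, time stands still between calls to the robot, and variables do not carry over. Pictures are saved under pics/ and viewed, at most 11 in all, crops included, and the job is handed in when it is done.

```bash
ls; mkdir -p pics
cat > h.py <<'E'
from rig import manip
import numpy as np, cv2
def grab(n):
    im=manip.get_image(n); return im
def pts(im):
    d=im["depth"]; v,u=np.indices(d.shape)
    P=np.stack([(u-im["cx"])/im["fx"]*d,(v-im["cy"])/im["fy"]*d,d],-1)
    T=np.array(im["pose"]); return P@T[:3,:3].T+T[:3,3]
E
python3 - <<'E'
from h import *
for n in("top","side"):
    im=grab(n); cv2.imwrite(f"pics/{n}0.png",im["pixels"]); np.savez(f"{n}0.npz",**{k:np.array(v) for k,v in im.items()})
    print(n,im["fx"],im["cx"],im["cy"],np.round(im["pose"],3).tolist())
print(manip.get_state(), manip.grip_point_offset)
E
```

```text
pics
top 400.139550905046 278.1541965955172 207.52735922541473 [[-0.019, -0.983, 0.185, 0.383], [-1.0, 0.022, 0.014, 0.017], [-0.017, -0.185, -0.983, 1.431], [0.0, 0.0, 0.0, 1.0]]
side 524.0968348586914 275.30343986330195 208.7295675305251 [[-1.0, 0.019, 0.016, 0.584], [-0.003, 0.544, -0.839, 1.138], [-0.025, -0.839, -0.543, 0.892], [0.0, 0.0, 0.0, 1.0]]
{'clock': 0.1, 'qpos': array([-1.41298780e+00,  2.76560237e-01,  1.50600616e+00, -1.58972955e-05,
        1.36067930e+00, -1.20999641e-01]), 'qd': array([-0.00077025,  0.00018398, -0.00281857,  0.00157939, -0.00067692,
        0.0006725 ]), 'effort': array([ 9.47734807e-04, -4.17699838e+01, -2.46405333e+01, -1.54187142e-04,
        5.78054940e-03,  9.55122232e-06]), 'position': array([ 0.15816238, -0.55234065,  0.2305101 ]), 'ee_rot': array([-8.26239444e-04,  9.90298407e-01,  1.38954606e-01, -2.29819677e-05]), 'contact_force': array([-0.80330108, -0.24821795, -0.03552166]), 'moment': array([-0.01735072, -0.00876242, -0.00509241]), 'gripper_force': 0.0, 'width': 0.08523417934531867} 0.0187
```

View pics/top0.png

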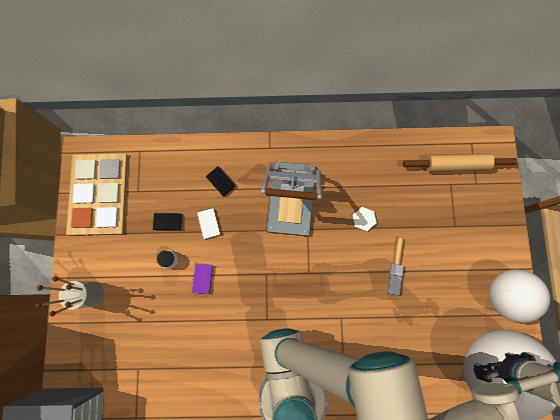

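View pics/side0.png

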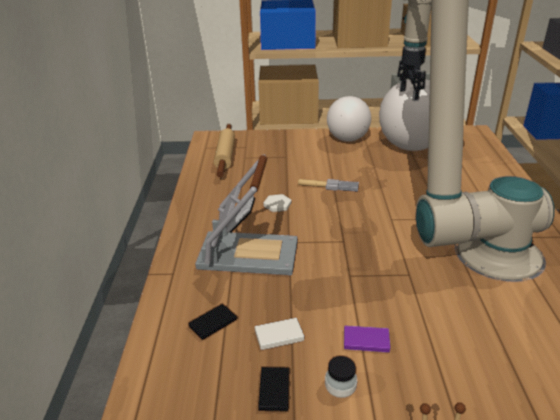

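The top view shows the white tile at about (209,223), the press base and board at about (290,212), its handle at about (292,194), and the hex tile at (364,219). The side view agrees, with the white tile at (279,333) and the board at (260,248). Next I'll measure them.

```bash
cat >> h.py <<'E'
def cast(im,uv,z):
    uv=np.atleast_2d(np.asarray(uv,float)); T=np.array(im["pose"])
    d=np.c_[(uv[:,0]-im["cx"])/im["fx"],(uv[:,1]-im["cy"])/im["fy"],np.ones(len(uv))]@T[:3,:3].T
    return T[:3,3]+d*((z-T[2,3])/d[:,2])[:,None]
def near(mask,p):
    n,l,st,c=cv2.connectedComponentsWithStats(mask.astype(np.uint8)); i=1+np.argmin(np.hypot(*(c[1:]-p).T)+1e3*(st[1:,4]<40)); return l==i
def rect(im,m,z):
    v,u=np.nonzero(m); w=cast(im,np.c_[u,v],z)[:,:2]
    (c,s,a)=cv2.minAreaRect((w*1000).astype(np.float32)); return np.round(c,1),np.round(s,1),round(a,1),np.round(w.mean(0)*1000,1),len(u)
E
python3 - <<'E'
from h import *
for n,tp,bp in(("top",(209,223),(290,211)),("side",(279,333),(260,248))):
    im=dict(np.load(f"{n}0.npz")); P=pts(im); hsv=cv2.cvtColor(im["pixels"],cv2.COLOR_BGR2HSV)
    print(n,"px tile",hsv[tp[1],tp[0]],P[tp[1],tp[0]],"board",hsv[bp[1],bp[0]],P[bp[1],bp[0]])
    m=near((hsv[...,1]<60)&(hsv[...,2]>150),tp); print("tile",rect(im,m,.015), "z",np.median(P[m][:,2]))
    b=P[bp[1],bp[0]]
    R=np.hypot(P[...,0]-b[0],P[...,1]-b[1])<.2
    m=near(R&(abs(P[...,2]-.028)<.012)&(hsv[...,1]>70),bp); print("board",rect(im,m,.028),np.median(P[m][:,2]))
    m=R&(abs(P[...,2]-.022)<.008)&(hsv[...,1]<60); print("base",rect(im,m,.022))
    m=R&(P[...,2]>.2); print("high",m.sum(),rect(im,m,.262),np.median(P[m],0))
    m=R&(hsv[...,1]>100)&(P[...,2]>.235)&(hsv[...,2]<150); print("handle",m.sum(),rect(im,m,.265),np.median(P[m],0),P[m].min(0),P[m].max(0))
im=dict(np.load("top0.npz"));cv2.imwrite("pics/c1.png",cv2.resize(im["pixels"][140:260,180:400],None,fx=3.6,fy=3.6,interpolation=2))
E
```

```text
top px tile [ 37   9 245] [0.59913624 0.28578721 0.01476094] board [ 19 118 237] [ 0.63395583 -0.00542625  0.02881452]
tile (array([599.6, 289.8]), array([99. , 61.3]), 14.4, array([599. , 289.6]), 465) z 0.016343855831661758
board (array([639. ,  -5.2]), array([82.1, 89.8]), 83.3, array([638.8,  -5.2]), 568) 0.028780881336007647
base (array([683.8, -11.2]), array([149.1, 260.1]), 83.2, array([655.5,  -7.8]), 1312)
high 519 (array([659.6,  -7.7]), array([180.5,  52.5]), 83.1, array([649.4,  -6.9]), 519) [ 0.64482187 -0.00576719  0.2704112 ]
handle 367 (array([646. , -13.3]), array([165.8,  27.7]), 83.2, array([644. ,  -5.8]), 367) [ 0.64243998 -0.00576719  0.27186264] [ 0.62548779 -0.09516873  0.23898339] [0.67570168 0.06885934 0.27997041]
side px tile [ 20  24 216] [0.59980444 0.29891952 0.01605925] board [ 18  98 200] [ 0.65054195 -0.00499744  0.02612977]
tile (array([599.6, 296.6]), array([102. ,  71.4]), 15.0, array([600. , 297.4]), 1053) z 0.014396301375247389
board (array([656.3,  -3.1]), array([ 89.3, 122.1]), 83.3, array([655.9,  -0.7]), 855) 0.027887747576018307
base (array([684.5,  -2.2]), array([160.9, 259.8]), 83.0, array([675.6,   7.5]), 2024)
high 597 (array([661. ,  35.4]), array([282.6,  45.9]), 83.1, array([656.8,  34.6]), 597) [0.6545264  0.03766652 0.26345232]
handle 286 (array([643.8,  -3.5]), array([178.6,  23.3]), 83.3, array([643.2,  -3.9]), 286) [0.64258197 0.00852201 0.27069391] [ 0.62455389 -0.08436842  0.25399573] [0.66270594 0.07650739 0.27498469]
```

View pics/c1.png

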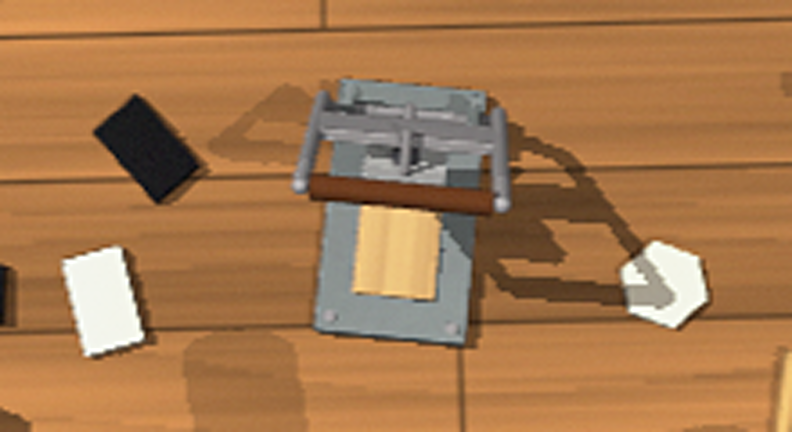

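The crop shows tile, board and hex tile clear of each other, and both views agree on the positions:
- **Tile:** (0.600, 0.290), yaw 14.6°.
- **Seat:** (0.6545, -0.0075), press x axis at -6.8°.

The sizes match the given ones. Now I'll work out the pick and place poses.

```bash
cat >> h.py <<'E'
from scipy.spatial.transform import Rotation as R
TILE=np.array([.600,.290]); TY=14.6; SEAT=np.array([.6545,-.0073]); SY=-6.8
def tool(yaw,tilt):  # z forward-down leaning back by tilt; y across (sign as at start)
    return R.from_euler("z",yaw,degrees=True)*R.from_euler("y",-tilt,degrees=True)*R.from_euler("x",180,degrees=True)
def goto(p,rot):
    s=manip.get_state(); q=np.array(s["ee_rot"]); c=R.from_quat(q[[1,2,3,0]])
    d=(rot*c.inv()).as_rotvec(degrees=True)
    print("t cm",np.round((np.array(p)-s["position"])*100,2),"a deg",np.round(d,2))
def st():
    s=manip.get_state(); print(s["clock"],np.round(s["position"],4),np.round(s["qpos"],2),np.round(s["contact_force"],1),s["width"],s["gripper_force"])
E
python3 - <<'E'
from h import *
u=np.array([np.cos(np.radians(TY)),np.sin(np.radians(TY))])
p=TILE-.010*u; r=tool(TY,32); print(r.apply([0,0,1]),r.apply([0,1,0]))
z=r.apply([0,0,1])
goto(np.r_[p,.007],r); goto(np.r_[p,.007]-.08*z,r)
E
```

```text
[ 0.51280773  0.13357641 -0.8480481 ] [ 2.52069358e-01 -9.67709170e-01  9.71445147e-17]
t cm [ 43.22  83.98 -22.35] a deg [  8.35 -30.88  -1.37]
t cm [ 39.11  82.91 -15.57] a deg [  8.35 -30.88  -1.37]
```

```bash
python3 -m pendant '[{"jaw":1,"tz":5},{"tx":4,"ty":4,"tz":8},{"tx":7,"ty":10,"tz":8},{"tx":10,"ty":16,"tz":8},{"tx":13,"ty":22,"tz":8},{"tx":16,"ty":28,"tz":8},{"tx":19,"ty":34,"tz":8},{"tx":21,"ty":40,"tz":8},{"tx":23,"ty":46,"tz":8},{"tx":23,"ty":46,"tz":8}]'
python3 -c "
from h import *
st();u=np.array([np.cos(np.radians(TY)),np.sin(np.radians(TY))])
p=TILE-.010*u; r=tool(TY,32);z=r.apply([0,0,1])
goto(np.r_[p,.007]-.08*z,r)"
```

```text
0.1 [ 0.1582 -0.5523  0.2305] [-1.41  0.28  1.51 -0.    1.36 -0.12] [-0.8 -0.2 -0. ] 0.08523417934531867 0.0
t cm [ 39.11  82.91 -15.57] a deg [  8.35 -30.88  -1.37]invalid input at $[0]: expected keys jaw, tx, ty, tz, ax, ay, az
```

All keys are required in every row.

```bash
python3 -m pendant '[{"jaw":1,"tx":0,"ty":0,"tz":5,"ax":0,"ay":0,"az":0},{"jaw":1,"tx":4,"ty":4,"tz":8,"ax":0,"ay":0,"az":0},{"jaw":1,"tx":7,"ty":9,"tz":8,"ax":0,"ay":0,"az":0},{"jaw":1,"tx":10,"ty":14,"tz":8,"ax":0,"ay":0,"az":0},{"jaw":1,"tx":13,"ty":19,"tz":8,"ax":0,"ay":0,"az":0},{"jaw":1,"tx":16,"ty":24,"tz":8,"ax":0,"ay":0,"az":0},{"jaw":1,"tx":18,"ty":29,"tz":8,"ax":0,"ay":0,"az":0},{"jaw":1,"tx":20,"ty":34,"tz":8,"ax":0,"ay":0,"az":0},{"jaw":1,"tx":22,"ty":40,"tz":8,"ax":0,"ay":0,"az":0},{"jaw":1,"tx":23,"ty":46,"tz":8,"ax":0,"ay":0,"az":0}]'
python3 -c "
from h import *
st();u=np.array([np.cos(np.radians(TY)),np.sin(np.radians(TY))])
p=TILE-.010*u; r=tool(TY,32);z=r.apply([0,0,1])
goto(np.r_[p,.007]-.08*z,r)"
```

```text
clock: 1.35
position: [0.3887, -0.0909, 0.311]
ee_rot: [-0.0, 0.99, 0.139, 0.0]
contact_force: [0.8, -0.3, -0.8]
width: 0.0855
gripper_force: 0.0
1.35 [ 0.3887 -0.0909  0.311 ] [-0.4  -0.04  1.68  0.    1.5   0.89] [ 0.8 -0.3 -0.8] 0.08546988762495163 0.0
t cm [ 16.06  36.77 -23.62] a deg [  8.41 -30.85  -1.32]
```

```bash
python3 -m pendant '[{"jaw":0.7,"tx":1,"ty":5,"tz":0,"ax":0,"ay":0,"az":0},{"jaw":0.7,"tx":2,"ty":11,"tz":0,"ax":2,"ay":-7,"az":0},{"jaw":0.7,"tx":4,"ty":17,"tz":0,"ax":4,"ay":-15,"az":-0.6},{"jaw":0.7,"tx":6,"ty":23,"tz":-2,"ax":6,"ay":-23,"az":-1},{"jaw":0.7,"tx":9,"ty":29,"tz":-6,"ax":8.4,"ay":-30.85,"az":-1.3},{"jaw":0.7,"tx":12,"ty":33,"tz":-11,"ax":8.4,"ay":-30.85,"az":-1.3},{"jaw":0.7,"tx":14,"ty":36,"tz":-16,"ax":8.4,"ay":-30.85,"az":-1.3},{"jaw":0.7,"tx":16.06,"ty":36.77,"tz":-21,"ax":8.4,"ay":-30.85,"az":-1.3},{"jaw":0.7,"tx":16.06,"ty":36.77,"tz":-23.6,"ax":8.4,"ay":-30.85,"az":-1.3},{"jaw":0.7,"tx":16.06,"ty":36.77,"tz":-23.6,"ax":8.4,"ay":-30.85,"az":-1.3}]'
python3 - <<'E'
from h import *
st();u=np.array([np.cos(np.radians(TY)),np.sin(np.radians(TY))])
p=TILE-.010*u; r=tool(TY,32);z=r.apply([0,0,1])
goto(np.r_[p,.007],r)
a=manip.get_image("wrist"); b=manip.get_image("side")
cv2.imwrite("pics/w1.png",np.hstack([cv2.resize(a["pixels"],(400,300)),cv2.resize(b["pixels"][260:410,180:380],(400,300))]))
m=a["pixels"].min(2)>150; m=near(m,(280,300)); print("wrist tile",rect(a,m,.015))
E
```

```text
clock: 2.6
position: [0.5462, 0.2738, 0.0704]
ee_rot: [-0.033, 0.955, 0.124, 0.269]
contact_force: [-0.3, -0.2, 1.0]
width: 0.0729
gripper_force: 0.0
2.6 [0.5462 0.2738 0.0704] [ 0.4   0.3   2.12 -0.4   0.19  2.08] [-0.3 -0.2  1. ] 0.07294748818388756 0.0
t cm [ 4.41  1.36 -6.34] a deg [ 0.34 -0.53 -0.09]
wrist tile (array([602.1, 288.5]), array([98.5, 59.5]), 14.9, array([599.8, 288. ]), 11851)
```

View pics/w1.png

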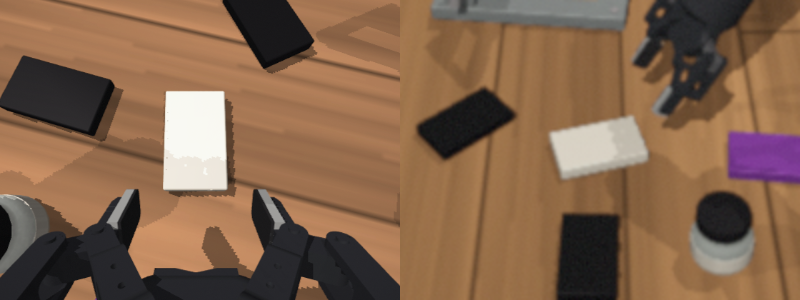

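```bash
sed -i 's/^TILE=.*/TILE=np.array([.601,.2893]); TY=14.7; SEAT=np.array([.6545,-.0073]); SY=-6.8/' h.py
python3 - <<'E'
from h import *
u=np.array([np.cos(np.radians(TY)),np.sin(np.radians(TY))])
p=TILE-.010*u; r=tool(TY,28);z=r.apply([0,0,1])
goto(np.r_[p,.007],r); goto(np.r_[p,.007]-.03*z,r)
E
```

```text
t cm [ 4.24  1.2  -6.88] a deg [-0.95  3.85  0.08]
t cm [ 2.88  0.84 -4.23] a deg [-0.95  3.85  0.08]
```

```bash
python3 -m pendant '[{"jaw":0.7,"tx":1.4,"ty":0.4,"tz":-2,"ax":-0.5,"ay":1.9,"az":0},{"jaw":0.7,"tx":2.9,"ty":0.8,"tz":-4.2,"ax":-0.95,"ay":3.85,"az":0.1},{"jaw":0.7,"tx":3.6,"ty":1,"tz":-5.6,"ax":-0.95,"ay":3.85,"az":0.1},{"jaw":0.7,"tx":4.24,"ty":1.2,"tz":-6.9,"ax":-0.95,"ay":3.85,"az":0.1},{"jaw":0.7,"tx":4.24,"ty":1.2,"tz":-6.9,"ax":-0.95,"ay":3.85,"az":0.1},{"jaw":0.7,"tx":4.24,"ty":1.2,"tz":-6.9,"ax":-0.95,"ay":3.85,"az":0.1}]' 40
python3 - <<'E'
from h import *
st()
u=np.array([np.cos(np.radians(TY)),np.sin(np.radians(TY))])
p=TILE-.010*u; r=tool(TY,28);goto(np.r_[p,.007],r)
a=manip.get_image("wrist"); b=manip.get_image("side")
cv2.imwrite("pics/w2.png",np.hstack([cv2.resize(a["pixels"],(400,300)),cv2.resize(b["pixels"][280:370,230:350],(400,300),interpolation=2)]))
E
```

```text
clock: 3.45
position: [0.5912, 0.2868, 0.0076]
ee_rot: [-0.031, 0.962, 0.124, 0.241]
contact_force: [0.7, -0.2, -0.7]
width: 0.073
gripper_force: 0.0
3.45 [0.5912 0.2868 0.0076] [ 0.38  0.46  2.04 -0.34  0.17  2.01] [ 0.7 -0.2 -0.7] 0.0730222426368987 0.0
t cm [ 0.02 -0.01 -0.06] a deg [-0.04  0.09 -0.02]
```

View pics/w2.png

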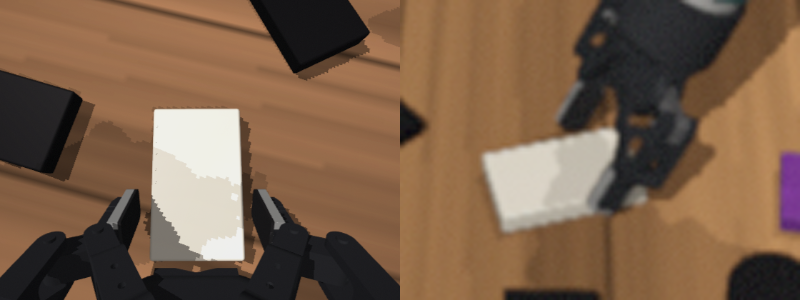

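```bash
python3 -m pendant '[{"jaw":0.7,"tx":0.9,"ty":0.23,"tz":-0.5,"ax":0,"ay":0,"az":0},{"jaw":0.7,"tx":0.9,"ty":0.23,"tz":-0.5,"ax":0,"ay":0,"az":0},{"jaw":0.2,"tx":0.9,"ty":0.23,"tz":-0.5,"ax":0,"ay":0,"az":0},{"jaw":0.2,"tx":0.9,"ty":0.23,"tz":-0.5,"ax":0,"ay":0,"az":0},{"jaw":0,"tx":0.9,"ty":0.23,"tz":-0.5,"ax":0,"ay":0,"az":0},{"jaw":0,"tx":0.9,"ty":0.23,"tz":-0.5,"ax":0,"ay":0,"az":0},{"jaw":0,"tx":0.9,"ty":0.23,"tz":-0.5,"ax":0,"ay":0,"az":0}]' 40
python3 - <<'E'
from h import *
st()
a=manip.get_image("wrist"); b=manip.get_image("side")
cv2.imwrite("pics/w3.png",np.hstack([cv2.resize(a["pixels"],(400,300)),cv2.resize(b["pixels"][280:370,230:350],(400,300),interpolation=2)]))
E
```

```text
clock: 4.42
position: [0.6003, 0.2892, 0.0014]
ee_rot: [-0.031, 0.962, 0.124, 0.24]
contact_force: [-1.6, -1.6, 2.6]
width: 0.0587
gripper_force: 43.6
4.425 [0.6003 0.2892 0.0014] [ 0.37  0.48  2.02 -0.33  0.17  2.01] [-1.6 -1.6  2.6] 0.05865658884859285 43.552061319351196
```

```bash
python3 -m pendant '[{"jaw":0,"tx":0,"ty":0,"tz":0.5,"ax":0,"ay":0,"az":0},{"jaw":0,"tx":0,"ty":0,"tz":1.5,"ax":0,"ay":0,"az":0},{"jaw":0,"tx":0,"ty":0,"tz":3.5,"ax":0,"ay":0,"az":0},{"jaw":0,"tx":0,"ty":0,"tz":6,"ax":0,"ay":0,"az":0},{"jaw":0,"tx":0,"ty":0,"tz":8,"ax":0,"ay":0,"az":0},{"jaw":0,"tx":0,"ty":0,"tz":8,"ax":0,"ay":0,"az":0},{"jaw":0,"tx":0,"ty":0,"tz":8,"ax":0,"ay":0,"az":0}]' 40
python3 - <<'E'
from h import *
st()
a=manip.get_image("wrist"); b=manip.get_image("side")
cv2.imwrite("pics/w4.png",np.hstack([cv2.resize(a["pixels"],(400,300)),cv2.resize(b["pixels"][200:365,200:420],(400,300),interpolation=2)]))
m=near(a["pixels"].min(2)>100,(280,260)); P=pts(a)[m]; P=P[P[:,2]>.05]
c=np.median(P,0); n=np.linalg.svd(P-P.mean(0),full_matrices=False)[2][2]; print(c,n*np.sign(n[2]),len(P)); print(rect(a,m,c[2]))
r=tool(SY,28); s=np.array([np.cos(np.radians(SY)),np.sin(np.radians(SY))]); l=np.array([-s[1],s[0]])
for dx,dy,z in((-.06,.18,.1),(-.0,.0,.033)): goto(np.r_[SEAT+dx*s+dy*l,z],r)
E
```

```text
clock: 5.4
position: [0.5991, 0.2887, 0.08]
ee_rot: [-0.031, 0.963, 0.124, 0.239]
contact_force: [0.4, 1.0, -2.4]
width: 0.059
gripper_force: 43.5
5.4 [0.5991 0.2887 0.08  ] [ 0.37  0.36  1.94 -0.15  0.37  1.82] [ 0.4  1.  -2.4] 0.05903605985341164 43.49506616592407
[0.60084283 0.28866588 0.09504226] [0.00120812 0.00259264 0.99999591] 27640
(array([602.5, 289. ]), array([95.9, 59.4]), 14.7, array([601.9, 288.6]), 27828)
t cm [  1.72 -11.02   2.04] a deg [  0.03  -0.18 -21.53]
t cm [  5.54 -29.6   -4.66] a deg [  0.03  -0.18 -21.53]
```

View pics/w4.png

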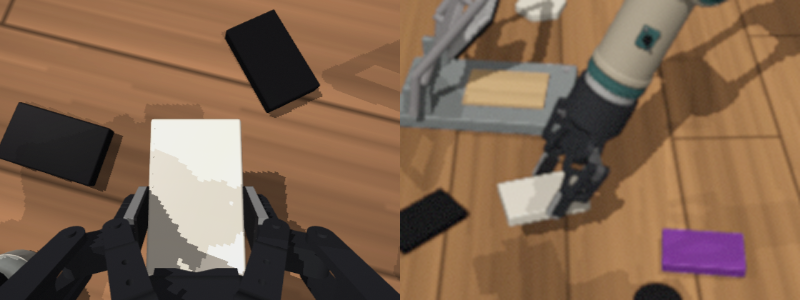

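The tile is held level (normal vertical) and its underside is at TCP height. Next I'll carry it to the front left of the press.

```bash
python3 -m pendant '[{"jaw":0,"tx":0,"ty":-2,"tz":1,"ax":0,"ay":0,"az":-4},{"jaw":0,"tx":0.5,"ty":-5,"tz":2,"ax":0,"ay":0,"az":-9},{"jaw":0,"tx":1,"ty":-8,"tz":2,"ax":0,"ay":0,"az":-14},{"jaw":0,"tx":1.5,"ty":-10,"tz":2,"ax":0,"ay":0,"az":-18},{"jaw":0,"tx":1.7,"ty":-11,"tz":2,"ax":0,"ay":-0.2,"az":-21.5},{"jaw":0,"tx":1.7,"ty":-11,"tz":2,"ax":0,"ay":-0.2,"az":-21.5},{"jaw":0,"tx":1.7,"ty":-11,"tz":2,"ax":0,"ay":-0.2,"az":-21.5}]' 40
python3 - <<'E'
from h import *
st()
r=tool(SY,28); s=np.array([np.cos(np.radians(SY)),np.sin(np.radians(SY))]); l=np.array([-s[1],s[0]])
for dx,dy,z in((-.06,.0,.08),(-.0,.0,.055)): goto(np.r_[SEAT+dx*s+dy*l,z],r)
E
```

```text
clock: 6.38
position: [0.6168, 0.1794, 0.1005]
ee_rot: [0.014, 0.968, -0.057, 0.243]
contact_force: [-0.4, 0.4, -2.5]
width: 0.0589
gripper_force: 43.7
6.375 [0.6168 0.1794 0.1005] [ 0.28  0.32  1.94 -0.42  0.46  2.3 ] [-0.4  0.4 -2.5] 0.05886719664340943 43.66719961166382
t cm [ -2.19 -17.96  -2.05] a deg [ 0.03  0.13 -0.08]
t cm [  3.77 -18.67  -4.55] a deg [ 0.03  0.13 -0.08]
```

```bash
python3 -m pendant '[{"jaw":0,"tx":-1,"ty":-2,"tz":-0.5,"ax":0,"ay":0.1,"az":0},{"jaw":0,"tx":-2.2,"ty":-5,"tz":-1,"ax":0,"ay":0.1,"az":0},{"jaw":0,"tx":-2.2,"ty":-9,"tz":-2,"ax":0,"ay":0.1,"az":0},{"jaw":0,"tx":-2.2,"ty":-13,"tz":-2,"ax":0,"ay":0.1,"az":0},{"jaw":0,"tx":-2.2,"ty":-16.5,"tz":-2,"ax":0,"ay":0.1,"az":0},{"jaw":0,"tx":-2.2,"ty":-18,"tz":-2,"ax":0,"ay":0.1,"az":0},{"jaw":0,"tx":-2.2,"ty":-18,"tz":-2,"ax":0,"ay":0.1,"az":0},{"jaw":0,"tx":-2.2,"ty":-18,"tz":-2,"ax":0,"ay":0.1,"az":0}]' 40
python3 - <<'E'
from h import *
st()
r=tool(SY,28); s=np.array([np.cos(np.radians(SY)),np.sin(np.radians(SY))]); l=np.array([-s[1],s[0]])
for dx,dy,z in((-.0,.0,.055),): goto(np.r_[SEAT+dx*s+dy*l,z],r)
a=manip.get_image("wrist"); b=manip.get_image("side")
np.savez("w5.npz",**{k:np.array(v) for k,v in a.items()})
cv2.imwrite("pics/w5.png",np.hstack([cv2.resize(a["pixels"],(400,300)),cv2.resize(b["pixels"][130:295,170:390],(400,300),interpolation=2)]))
E
```

```text
clock: 7.38
position: [0.5951, -0.0003, 0.0812]
ee_rot: [0.014, 0.968, -0.057, 0.242]
contact_force: [0.3, 0.3, -1.5]
width: 0.059
gripper_force: 43.7
7.375 [ 5.951e-01 -3.000e-04  8.120e-02] [-0.12  0.27  2.09 -0.    0.29  1.57] [ 0.3  0.3 -1.5] 0.05903542690453275 43.740883469581604
t cm [ 5.94 -0.7  -2.62] a deg [ 0.03  0.08 -0.07]
```

View pics/w5.png

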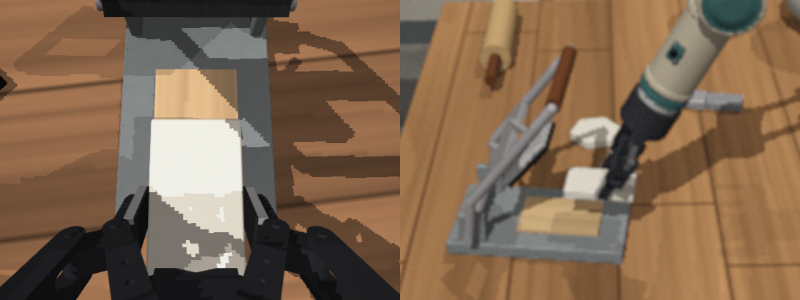

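Wrist view: the tile (far edge at row ~119) is in line with the board (back edge at row ~69, columns 155–237). I'll measure the tile and board in this same view.

```bash
cat > meas.py <<'E'
from h import *
def meas(a,tz,bp=(275,125),tp=(272,210)):
    s=np.array([np.cos(np.radians(SY)),np.sin(np.radians(SY))]); l=np.array([-s[1],s[0]]); B=np.c_[s,l]
    hsv=cv2.cvtColor(a["pixels"],cv2.COLOR_BGR2HSV); P=pts(a)
    def edges(m,z):
        v,u=np.nonzero(m); w=(cast(a,np.c_[u,v],z)[:,:2]-SEAT)@B*1000
        xe=np.percentile(w[:,0],99.7); k=w[:,0]>xe-25
        # per-bin side edges, near far end
        L=[];
        for x in np.arange(xe-22,xe-3,2):
            q=w[(abs(w[:,0]-x)<1),1]; L.append((x,q.min(),q.max()))
        L=np.array(L); a1=np.polyfit(L[:,0],(L[:,1]+L[:,2])/2,1)
        return np.round([xe,L[:,1].mean(),L[:,2].mean(),np.degrees(a1[0])],2)
    mt=near((a["pixels"].min(2)>100)&(abs(P[...,2]-tz)<.006),tp); print("tile far,right,left,yaw",edges(mt,tz),np.median(P[mt][:,2]))
    mb=near((hsv[...,1]>60)&(abs(P[...,2]-.028)<.006)&(abs((P[...,:2]-SEAT)@l)<.06),bp); print("board",edges(mb,.028),np.median(P[mb][:,2]),mb.sum())
E
python3 - <<'E'
from meas import *
a=dict(np.load("w5.npz")); meas(a,.0955,(275,125),(272,210))
hsv=cv2.cvtColor(a["pixels"],cv2.COLOR_BGR2HSV); print(hsv[130,230:320:10].tolist())
E
```

```text
tile far,right,left,yaw [ -8.23 -29.38  29.72  -0.03] 0.09626103483520447
board [ 63.79 -40.32  40.08  -1.2 ] 0.029594716845872615 7940
[[16, 98, 228], [16, 99, 227], [16, 100, 221], [15, 103, 211], [17, 96, 228], [17, 98, 227], [17, 99, 230], [16, 100, 221], [16, 102, 130]]
```

```bash
python3 -m pendant '[{"jaw":0,"tx":1,"ty":-0.1,"tz":-0.5,"ax":0,"ay":0.1,"az":0},{"jaw":0,"tx":2.5,"ty":-0.3,"tz":-1.5,"ax":0,"ay":0.1,"az":0},{"jaw":0,"tx":4,"ty":-0.5,"tz":-2.5,"ax":0,"ay":0.1,"az":0},{"jaw":0,"tx":5,"ty":-0.6,"tz":-3.5,"ax":0,"ay":0.1,"az":0},{"jaw":0,"tx":5.6,"ty":-0.68,"tz":-4.3,"ax":0,"ay":0.1,"az":0},{"jaw":0,"tx":5.6,"ty":-0.68,"tz":-4.3,"ax":0,"ay":0.1,"az":0},{"jaw":0,"tx":5.6,"ty":-0.68,"tz":-4.3,"ax":0,"ay":0.1,"az":0}]' 40
python3 - <<'E'
from meas import *
st(); a=manip.get_image("wrist"); b=manip.get_image("side")
np.savez("w6.npz",**{k:np.array(v) for k,v in a.items()})
cv2.imwrite("pics/w6.png",np.hstack([cv2.resize(a["pixels"],(400,300)),cv2.resize(b["pixels"][130:295,170:390],(400,300),interpolation=2)]))
r=tool(SY,28); goto(np.r_[SEAT,.0285],r)
try: meas(a,manip.get_state()["position"][2]+.015,(275,130),(272,210))
except Exception as e: print(e)
E
```

```text
clock: 8.35
position: [0.6508, -0.0076, 0.0382]
ee_rot: [0.014, 0.969, -0.057, 0.241]
contact_force: [-0.1, 0.4, -1.7]
width: 0.0588
gripper_force: 43.7
8.35 [ 0.6508 -0.0076  0.0382] [-0.12  0.4   2.02 -0.    0.23  1.57] [-0.1  0.4 -1.7] 0.0588178836005805 43.69036853313446
t cm [ 0.35  0.03 -1.02] a deg [ 0.03  0.02 -0.03]
tile far,right,left,yaw [ 34.16 -29.87  28.74  -0.07] 0.053232819087127556
board [ 39.76 -40.28 -35.52  -0.14] 0.029572830948843873 644
```

View pics/w6.png

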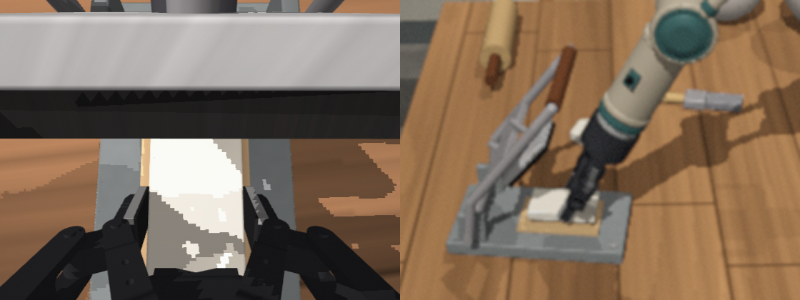

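```bash
python3 -m pendant '[{"jaw":0,"tx":0.35,"ty":0.03,"tz":-0.3,"ax":0,"ay":0,"az":0},{"jaw":0,"tx":0.35,"ty":0.03,"tz":-0.5,"ax":0,"ay":0,"az":0},{"jaw":0,"tx":0.35,"ty":0.03,"tz":-0.7,"ax":0,"ay":0,"az":0},{"jaw":0,"tx":0.35,"ty":0.03,"tz":-0.85,"ax":0,"ay":0,"az":0},{"jaw":0,"tx":0.35,"ty":0.03,"tz":-0.85,"ax":0,"ay":0,"az":0},{"jaw":0,"tx":0.35,"ty":0.03,"tz":-0.85,"ax":0,"ay":0,"az":0}]' 40
python3 - <<'E'
from h import *
b=manip.get_image("side"); np.savez("s7.npz",**{k:np.array(v) for k,v in b.items()}); st()
s=np.array([np.cos(np.radians(SY)),np.sin(np.radians(SY))]); l=np.array([-s[1],s[0]]); B=np.c_[s,l]
P=pts(b); hsv=cv2.cvtColor(b["pixels"],cv2.COLOR_BGR2HSV)
w=(P[...,:2]-SEAT)@B*1000
near_=(abs(w[...,0])<80)&(abs(w[...,1])<50)
mb=near_&(hsv[...,1]>70)&(abs(P[...,2]-.028)<.01); mt=near_&(hsv[...,1]<60)&(hsv[...,2]>120)&(P[...,2]>.035)&(P[...,2]<.055)
for n,m,z in(("board",mb,.028),("tile",mt,.0435)):
    v,u=np.nonzero(m); q=(cast(b,np.c_[u,v],z)[:,:2]-SEAT)@B*1000
    print(n,len(u),np.round(np.percentile(q,[1,99],axis=0),1).tolist(),np.median(P[m][:,2]))
E
```

```text
clock: 9.2
position: [0.6547, -0.0073, 0.0298]
ee_rot: [0.015, 0.969, -0.057, 0.242]
contact_force: [-0.1, -0.5, -2.2]
width: 0.0591
gripper_force: 43.8
9.25 [ 0.6547 -0.0073  0.0298] [-0.12  0.42  2.02 -0.01  0.21  1.58] [ 0.8 -0.4 -2. ] 0.05891368332683153 43.75457167625427
board 279 [[-59.6, -33.5], [60.8, 48.8]] 0.02725954956981602
tile 319 [[-50.3, -25.3], [48.1, 42.6]] 0.04294440744883088
```

```bash
python3 -m pendant '[{"jaw":0,"tx":0.15,"ty":-0.02,"tz":0,"ax":0,"ay":0,"az":0},{"jaw":0,"tx":0.15,"ty":-0.02,"tz":-0.08,"ax":0,"ay":0,"az":0},{"jaw":0,"tx":0.15,"ty":-0.02,"tz":-0.12,"ax":0,"ay":0,"az":0},{"jaw":0,"tx":0.15,"ty":-0.02,"tz":-0.12,"ax":0,"ay":0,"az":0},{"jaw":0,"tx":0.15,"ty":-0.02,"tz":-0.12,"ax":0,"ay":0,"az":0}]' 40; python3 -m pendant '[{"jaw":0,"tx":0,"ty":0,"tz":-0.04,"ax":0,"ay":0,"az":0},{"jaw":0,"tx":0,"ty":0,"tz":-0.06,"ax":0,"ay":0,"az":0},{"jaw":0,"tx":0,"ty":0,"tz":-0.06,"ax":0,"ay":0,"az":0},{"jaw":0,"tx":0,"ty":0,"tz":-0.06,"ax":0,"ay":0,"az":0}]' 40
```

```text
clock: 9.88
position: [0.6568, -0.0076, 0.0294]
ee_rot: [0.015, 0.968, -0.057, 0.242]
contact_force: [-3.9, -0.8, 5.5]
width: 0.0592
gripper_force: 44.6
clock: 10.38
position: [0.6567, -0.0076, 0.0294]
ee_rot: [0.015, 0.968, -0.057, 0.243]
contact_force: [-4.7, -0.3, 9.9]
width: 0.0589
gripper_force: 45.2
```

Contact is confirmed, with the force up by about 12 N. I'll relieve it slightly, then open.

```bash
python3 -m pendant '[{"jaw":0,"tx":0,"ty":0,"tz":0.06,"ax":0,"ay":0,"az":0},{"jaw":0,"tx":0,"ty":0,"tz":0.06,"ax":0,"ay":0,"az":0},{"jaw":0.6,"tx":0,"ty":0,"tz":0.06,"ax":0,"ay":0,"az":0},{"jaw":0.7,"tx":0,"ty":0,"tz":0.06,"ax":0,"ay":0,"az":0},{"jaw":0.7,"tx":0,"ty":0,"tz":0.06,"ax":0,"ay":0,"az":0},{"jaw":0.7,"tx":0,"ty":0,"tz":0.06,"ax":0,"ay":0,"az":0}]' 20; python3 -m pendant '[{"jaw":0.7,"tx":-0.5,"ty":0.06,"tz":1,"ax":0,"ay":0,"az":0},{"jaw":0.7,"tx":-2,"ty":0.25,"tz":3,"ax":0,"ay":0,"az":0},{"jaw":0.7,"tx":-5,"ty":0.6,"tz":6,"ax":0,"ay":0,"az":0},{"jaw":0.7,"tx":-8,"ty":1,"tz":9,"ax":0,"ay":2,"az":0},{"jaw":0.7,"tx":-12,"ty":1.5,"tz":14,"ax":0,"ay":10,"az":0},{"jaw":0.7,"tx":-16,"ty":2,"tz":18,"ax":0,"ay":18,"az":0},{"jaw":0.7,"tx":-20,"ty":2,"tz":23,"ax":0,"ay":26,"az":0},{"jaw":0.7,"tx":-20,"ty":2,"tz":28,"ax":0,"ay":28,"az":0},{"jaw":0.7,"tx":-20,"ty":2,"tz":28,"ax":0,"ay":28,"az":0},{"jaw":0.7,"tx":-20,"ty":2,"tz":28,"ax":0,"ay":28,"az":0}]'
python3 - <<'E'
from h import *
s=np.array([np.cos(np.radians(SY)),np.sin(np.radians(SY))]); l=np.array([-s[1],s[0]]); B=np.c_[s,l]
st(); ims=[]
for c in("side","wrist","top"):
    b=manip.get_image(c); np.savez(f"{c}8.npz",**{k:np.array(v) for k,v in b.items()}); ims.append(b["pixels"])
    P=pts(b); hsv=cv2.cvtColor(b["pixels"],cv2.COLOR_BGR2HSV)
    w=(P[...,:2]-SEAT)@B*1000
    near_=(abs(w[...,0])<80)&(abs(w[...,1])<50)
    mb=near_&(hsv[...,1]>70)&(abs(P[...,2]-.028)<.01); mt=near_&(hsv[...,1]<60)&(hsv[...,2]>110)&(P[...,2]>.035)&(P[...,2]<.055)
    for n,m,z in(("board",mb,.028),("tile",mt,.043)):
        if m.sum()<50: continue
        v,u=np.nonzero(m); q=(cast(b,np.c_[u,v],z)[:,:2]-SEAT)@B*1000
        print(c,n,len(u),np.round(np.percentile(q,[1,99],axis=0),1).tolist(),np.median(P[m][:,2]),rect(b,m,z))
S=ims[0][180:290,180:320]
cv2.imwrite("pics/r8.png",np.hstack([cv2.resize(ims[1],(400,300)),cv2.resize(S,(382,300),interpolation=2)]))
E
```

```text
clock: 11.12
position: [0.6562, -0.0075, 0.0284]
ee_rot: [0.014, 0.969, -0.057, 0.241]
contact_force: [0.4, 0.1, 0.5]
width: 0.0726
gripper_force: 0.0
clock: 12.38
position: [0.4559, 0.0125, 0.3091]
ee_rot: [0.028, 0.998, -0.052, 0.001]
contact_force: [0.4, 0.1, -0.7]
width: 0.0726
gripper_force: 0.0
12.375 [0.4559 0.0125 0.3091] [-0.08  0.06  1.59 -0.06  1.49  1.6 ] [ 0.4  0.1 -0.7] 0.07257181856540205 0.0
side board 265 [[-59.3, -32.4], [60.6, 48.7]] 0.027359230874816398 (array([656.6,  -1.3]), array([ 85.7, 122.1]), 83.3, array([651.,  20.]), 265)
side tile 559 [[-49.2, -26.5], [49.2, 41.4]] 0.04250093525617704 (array([655.8,   2.4]), array([ 73.9, 100.8]), 83.4, array([6.553e+02, 2.000e-01]), 559)
wrist board 1324 [[-57.0, -39.9], [-11.8, 39.8]] 0.029430568767160187 (array([620.3,  -3.1]), array([80.9, 46. ]), 84.5, array([612.9,  -2.4]), 1324)
wrist tile 1742 [[-46.0, -28.9], [-15.2, 29.3]] 0.04446419252498271 (array([623.8,  -3.5]), array([59.7, 31.1]), 84.6, array([624.3,  -3.7]), 1742)
top board 189 [[-60.1, -40.2], [27.1, 40.6]] 0.028286294202121365 (array([638.2,  -5.3]), array([81.9, 87.6]), 83.0, array([626.5,  -4. ]), 189)
top tile 348 [[-47.6, -29.5], [25.2, 28.8]] 0.044369984838750876 (array([642.8,  -6.3]), array([59.1, 75. ]), 83.2, array([643. ,  -6.3]), 348)
```

View pics/r8.png

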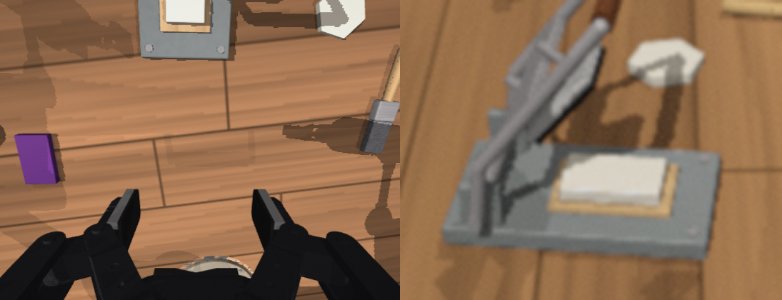

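The tile lies square and centred, with about 10–12 mm of border on every side. Next I'll check lever clearance and work out the handle arc.

```bash
cat > arc.py <<'E'
from h import *
s=np.array([np.cos(np.radians(SY)),np.sin(np.radians(SY)),0]); l=np.array([-s[1],s[0],0]); k=np.array([0,0,1.])
HINGE=np.r_[SEAT,0]+.121*s+.045*k
def handle(th):
    a=np.arctan2(.217,.130)-th
    return HINGE+.253*(-np.cos(a)*s+np.sin(a)*k)
def htool(lean):  # fingers across press x; lean = degrees back to robot
    R0=R.from_matrix(np.c_[-l,-s,-k])
    return R.from_rotvec(-lean*l,degrees=True)*R0
def tcp(th,lean): r=htool(lean); return handle(th)+.018*r.apply([0,0,1]),r
E
python3 - <<'E'
from arc import *
for n in("top0","side8"):
    b=dict(np.load(n+".npz")); P=pts(b).reshape(-1,3); d=(P-np.r_[SEAT,0]); X=d@s;Y=d@l;Z=P[:,2]
    m=(abs(Y)<35)&(X>-60)&(X<160)&(Z>.06)
    for zb in np.arange(.06,.3,.02):
        q=m&(abs(Z-zb-.01)<.01)
        if q.sum()>2: print(n,round(zb,2),q.sum(),np.round(np.percentile(X[q],[2,50,98])*1000))
for t in(0,.87):print(handle(t))
r=htool(-30);print(r.as_matrix().round(2).tolist())
p,r=tcp(0,-30); z=r.apply([0,0,1]); goto(p-.09*z,r); goto(p,r)
E
```

```text
top0 0.06 2520 [-702.  696.  861.]
top0 0.08 1812 [-721.  690.  810.]
top0 0.1 1663 [-704.  649.  754.]
top0 0.12 1980 [-707. -304.  695.]
top0 0.14 1720 [-703. -275.  640.]
top0 0.16 2027 [-700. -356.   76.]
top0 0.18 2147 [-721. -542.   57.]
top0 0.2 2319 [-728. -605. -356.]
top0 0.22 1084 [-641. -485.   20.]
top0 0.24 653 [-539. -509.    9.]
top0 0.26 517 [-494.  -14.   -0.]
top0 0.28 123 [-493. -442. -391.]
side8 0.06 2539 [-1337.   220.   989.]
side8 0.08 2369 [-1344.   437.   988.]
side8 0.1 2685 [-1383.   103.   989.]
side8 0.12 2935 [-1376.  -270.   982.]
side8 0.14 3603 [-1352.  -363.   979.]
side8 0.16 6153 [-1200.  -433.   956.]
side8 0.18 4180 [-1318.  -428.   976.]
side8 0.2 3841 [-1148.  -408.   976.]
side8 0.22 3300 [-1048.  -298.   983.]
side8 0.24 2912 [-1104.    -2.   985.]
side8 0.26 2368 [-1110.    -7.   981.]
side8 0.28 1949 [-1110.    72.   975.]
[ 0.64554314 -0.00623196  0.26203391]
[0.52667967 0.00794165 0.08557094]
[[-0.12, -0.86, -0.5], [-0.99, 0.1, 0.06], [0.0, 0.5, -0.87]]
t cm [22.62 -2.31  1.75] a deg [-18.6   23.26 -89.01]
t cm [18.15 -1.77 -6.04] a deg [-18.6   23.26 -89.01]
```

```bash
sed -i 's/np.c_\[-l,-s,-k\]/np.c_[l,s,-k]/' arc.py
python3 - <<'E'
from arc import *
for n in("top0","side8"):
    b=dict(np.load(n+".npz")); P=pts(b).reshape(-1,3); d=(P-np.r_[SEAT,0]); X=d@s;Y=d@l;Z=P[:,2]
    m=(abs(Y)<.035)&(X>-.06)&(X<.16)&(Z>.06)
    for zb in np.arange(.08,.3,.02):
        q=m&(abs(Z-zb-.01)<.01)
        if q.sum()>2: print(n,round(zb,2),q.sum(),np.round(np.percentile(X[q],[2,50,98])*1000))
p,r=tcp(0,-30); z=r.apply([0,0,1]); goto(p-.09*z,r); goto(p,r); goto(p,htool(0))
E
```

```text
top0 0.12 37 [53. 59. 66.]
top0 0.14 123 [35. 50. 99.]
top0 0.16 188 [22. 56. 79.]
top0 0.18 35 [37. 60. 68.]
top0 0.26 169 [-21. -12.  -0.]
side8 0.1 23 [54. 70. 79.]
side8 0.12 34 [39. 57. 67.]
side8 0.14 84 [19. 79. 99.]
side8 0.16 210 [ 8. 29. 76.]
side8 0.18 30 [48. 58. 67.]
side8 0.26 124 [-21. -13.  -2.]
t cm [22.62 -2.31  1.75] a deg [28.69 22.9  86.44]
t cm [18.15 -1.77 -6.04] a deg [28.69 22.9  86.44]
t cm [18.15 -1.77 -6.04] a deg [ 2.78  2.2  89.14]
```

```bash
sed -i 's/+.121\*s/+.1198*s/' arc.py; python3 -m pendant '[{"jaw":0.05,"tx":0,"ty":0,"tz":3,"ax":2.6,"ay":2,"az":8.6},{"jaw":0.05,"tx":2,"ty":0,"tz":5,"ax":5.2,"ay":4,"az":17.2},{"jaw":0.05,"tx":4,"ty":0,"tz":6,"ax":7.8,"ay":6,"az":26},{"jaw":0.05,"tx":7,"ty":-0.5,"tz":6,"ax":10.4,"ay":8,"az":34.6},{"jaw":0.05,"tx":10,"ty":-1,"tz":6,"ax":13,"ay":10,"az":43},{"jaw":0.05,"tx":12,"ty":-1,"tz":6,"ax":15.6,"ay":12,"az":52},{"jaw":0.05,"tx":14,"ty":-1,"tz":6,"ax":18.2,"ay":14,"az":60.5},{"jaw":0.05,"tx":16,"ty":-1,"tz":6,"ax":20.8,"ay":16.2,"az":69},{"jaw":0.05,"tx":18,"ty":-2,"tz":6,"ax":23.4,"ay":18.2,"az":78},{"jaw":0.05,"tx":20,"ty":-2,"tz":6,"ax":25,"ay":20,"az":86.5}]' 60
python3 - <<'E'
from arc import *
st(); p,r=tcp(0,-25); z=r.apply([0,0,1]); goto(p-.06*z,r); goto(p,r)
E
```

```text
clock: 13.78
position: [0.6572, -0.0086, 0.3658]
ee_rot: [-0.169, 0.731, 0.644, -0.149]
contact_force: [1.1, 0.4, -0.2]
width: 0.0448
gripper_force: 0.0
13.775 [ 0.6572 -0.0086  0.3658] [-0.12  0.67  0.6   0.    2.32  0.01] [ 1.1  0.4 -0.2] 0.04483613800787623 0.0
t cm [ 0.48  0.05 -6.57] a deg [-0.16 -1.07  0.46]
t cm [ -2.04   0.35 -12.01] a deg [-0.16 -1.07  0.46]
```

```bash
python3 -m pendant '[{"jaw":0.05,"tx":0.5,"ty":0,"tz":-3,"ax":-0.2,"ay":-1.1,"az":0.5},{"jaw":0.05,"tx":0.5,"ty":0.05,"tz":-6.5,"ax":-0.2,"ay":-1.1,"az":0.5},{"jaw":0.05,"tx":-0.8,"ty":0.2,"tz":-9.3,"ax":-0.2,"ay":-1.1,"az":0.5},{"jaw":0.05,"tx":-1.6,"ty":0.3,"tz":-11,"ax":-0.2,"ay":-1.1,"az":0.5},{"jaw":0.05,"tx":-2.04,"ty":0.35,"tz":-12,"ax":-0.2,"ay":-1.1,"az":0.5},{"jaw":0.05,"tx":-2.04,"ty":0.35,"tz":-12,"ax":-0.2,"ay":-1.1,"az":0.5},{"jaw":0.05,"tx":-2.04,"ty":0.35,"tz":-12,"ax":-0.2,"ay":-1.1,"az":0.5}]'
python3 - <<'E'
from arc import *
st(); p,r=tcp(0,-25); goto(p,r)
b=manip.get_image("side"); a=manip.get_image("wrist")
cv2.imwrite("pics/g9.png",np.hstack([cv2.resize(a["pixels"],(400,300)),cv2.resize(b["pixels"][90:270,170:410],(400,300),interpolation=2)]))
E
```

```text
clock: 14.65
position: [0.6364, -0.0042, 0.249]
ee_rot: [-0.159, 0.732, 0.648, -0.142]
contact_force: [1.0, -0.1, 0.7]
width: 0.0447
gripper_force: 0.0
14.65 [ 0.6364 -0.0042  0.249 ] [-0.12  0.62  0.98  0.    1.98  0.01] [ 1.  -0.1  0.7] 0.04468564716606064 0.0
t cm [ 0.04 -0.1  -0.33] a deg [0.13 0.39 0.16]
```

View pics/g9.png

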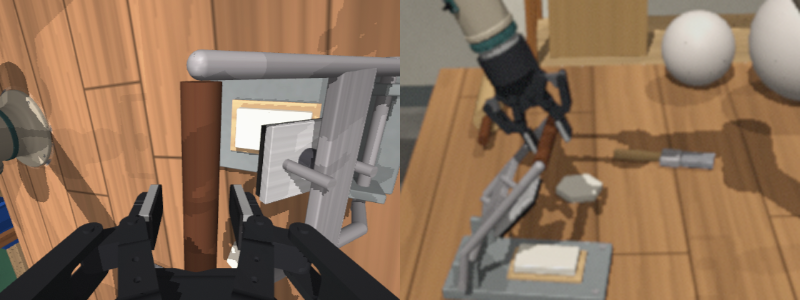

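The handle, at column ~200, sits between the fingers (~160 and ~235). I'll close on it.

```bash
python3 -m pendant '[{"jaw":0.05,"tx":0,"ty":0,"tz":-0.3,"ax":0,"ay":0,"az":0},{"jaw":-0.3,"tx":0,"ty":0,"tz":-0.3,"ax":0,"ay":0,"az":0},{"jaw":-0.4,"tx":0,"ty":0,"tz":-0.3,"ax":0,"ay":0,"az":0},{"jaw":-0.7,"tx":0,"ty":0,"tz":-0.3,"ax":0,"ay":0,"az":0},{"jaw":-0.7,"tx":0,"ty":0,"tz":-0.3,"ax":0,"ay":0,"az":0},{"jaw":-0.7,"tx":0,"ty":0,"tz":-0.3,"ax":0,"ay":0,"az":0}]' 60
python3 - <<'E'
from arc import *
st()
p0,r0=tcp(0,-25)
for t in np.linspace(0,.87,11):
    L=-25+45*t/.87; p,r=tcp(t,L); d=(r*r0.inv()).as_rotvec(degrees=True)
    print(round(t,3),np.round((p-p0)*100,2),np.round(d,2))
E
```

```text
clock: 15.5
position: [0.6368, -0.0042, 0.2448]
ee_rot: [-0.159, 0.732, 0.648, -0.142]
contact_force: [4.6, -0.3, -6.3]
width: 0.0197
gripper_force: 58.7
15.5 [ 0.6368 -0.0042  0.2448] [-0.12  0.62  0.98  0.    1.97  0.01] [ 4.6 -0.3 -6.3] 0.019715674503058334 58.664621114730835
0.0 [0. 0. 0.] [0. 0. 0.]
0.087 [-1.69  0.2  -1.27] [-0.53 -4.47 -0.  ]
0.174 [-3.27  0.39 -2.68] [-1.07 -8.94 -0.  ]
0.261 [-4.72  0.56 -4.22] [ -1.6  -13.41  -0.  ]
0.348 [-6.04  0.72 -5.89] [ -2.13 -17.87  -0.  ]
0.435 [-7.2   0.86 -7.67] [ -2.66 -22.34  -0.  ]
0.522 [-8.21  0.98 -9.54] [ -3.2  -26.81  -0.  ]
0.609 [ -9.05   1.08 -11.5 ] [ -3.73 -31.28   0.  ]
0.696 [ -9.72   1.16 -13.52] [ -4.26 -35.75  -0.  ]
0.783 [-10.21   1.22 -15.59] [ -4.8  -40.22  -0.  ]
0.87 [-10.52   1.25 -17.71] [ -5.33 -44.68  -0.  ]
```

```bash
python3 -m pendant '[{"jaw":-0.7,"tx":-0.85,"ty":0.1,"tz":-0.62,"ax":-0.27,"ay":-2.2,"az":0},{"jaw":-0.7,"tx":-1.69,"ty":0.2,"tz":-1.27,"ax":-0.53,"ay":-4.47,"az":0},{"jaw":-0.7,"tx":-2.5,"ty":0.3,"tz":-1.96,"ax":-0.8,"ay":-6.7,"az":0},{"jaw":-0.7,"tx":-3.27,"ty":0.39,"tz":-2.68,"ax":-1.07,"ay":-8.94,"az":0},{"jaw":-0.7,"tx":-4.02,"ty":0.48,"tz":-3.43,"ax":-1.33,"ay":-11.2,"az":0},{"jaw":-0.7,"tx":-4.72,"ty":0.56,"tz":-4.22,"ax":-1.6,"ay":-13.4,"az":0},{"jaw":-0.7,"tx":-5.4,"ty":0.64,"tz":-5.04,"ax":-1.87,"ay":-15.6,"az":0},{"jaw":-0.7,"tx":-6.04,"ty":0.72,"tz":-5.89,"ax":-2.13,"ay":-17.9,"az":0},{"jaw":-0.7,"tx":-6.64,"ty":0.79,"tz":-6.77,"ax":-2.4,"ay":-20.1,"az":0},{"jaw":-0.7,"tx":-7.2,"ty":0.86,"tz":-7.67,"ax":-2.66,"ay":-22.3,"az":0}]' 60
cat >> arc.py <<'E'
def lever(lean):
    st(); s0=manip.get_state(); q=np.array(s0["ee_rot"]); c=R.from_quat(q[[1,2,3,0]])
    g=s0["position"]-.018*c.apply([0,0,1])-HINGE; print("grip radius",np.hypot(g@s,g[2]),"theta",np.arctan2(.217,.130)-np.arctan2(g[2],-g@s),"lat",g@l)
E
python3 - <<'E'
from arc import *
lever(0)
p0,r0=tcp(.435,-2.5)
for t in [.87,.89,.9]:
    L=20; p,r=tcp(t,L); d=(r*r0.inv()).as_rotvec(degrees=True)
    print(round(t,3),np.round((p-p0)*100,2),np.round(d,2))
    goto(p,r)
E
```

```text
clock: 16.75
position: [0.568, 0.0041, 0.1709]
ee_rot: [-0.01, 0.749, 0.663, -0.009]
contact_force: [9.1, 0.0, -0.5]
width: 0.0202
gripper_force: 59.3
16.75 [0.568  0.0041 0.1709] [-0.12  0.32  1.6   0.    1.25  0.01] [ 9.1  0.  -0.5] 0.020152023695009964 59.33965623378754
grip radius 0.25178933324464725 theta 0.4225419253999234 lat 0.0010456626681181142
0.87 [ -3.32   0.4  -10.04] [ -2.66 -22.34   0.  ]
t cm [ -3.64   0.33 -10.23] a deg [ -2.58 -21.37   0.18]
0.89 [ -3.39   0.4  -10.54] [ -2.66 -22.34   0.  ]
t cm [ -3.71   0.34 -10.73] a deg [ -2.58 -21.37   0.18]
0.9 [ -3.43   0.41 -10.79] [ -2.66 -22.34   0.  ]
t cm [ -3.75   0.34 -10.98] a deg [ -2.58 -21.37   0.18]
```

```bash
python3 -m pendant '[{"jaw":-0.7,"tx":-0.52,"ty":0.06,"tz":-0.92,"ax":-0.27,"ay":-2.2,"az":0},{"jaw":-0.7,"tx":-1.01,"ty":0.12,"tz":-1.87,"ax":-0.54,"ay":-4.5,"az":0},{"jaw":-0.7,"tx":-1.45,"ty":0.17,"tz":-2.84,"ax":-0.8,"ay":-6.7,"az":0},{"jaw":-0.7,"tx":-1.85,"ty":0.22,"tz":-3.83,"ax":-1.07,"ay":-8.94,"az":0},{"jaw":-0.7,"tx":-2.2,"ty":0.26,"tz":-4.83,"ax":-1.33,"ay":-11.2,"az":0},{"jaw":-0.7,"tx":-2.52,"ty":0.3,"tz":-5.85,"ax":-1.6,"ay":-13.4,"az":0},{"jaw":-0.7,"tx":-2.78,"ty":0.33,"tz":-6.88,"ax":-1.87,"ay":-15.6,"az":0},{"jaw":-0.7,"tx":-3.01,"ty":0.36,"tz":-7.92,"ax":-2.13,"ay":-17.9,"az":0},{"jaw":-0.7,"tx":-3.18,"ty":0.38,"tz":-8.98,"ax":-2.4,"ay":-20.1,"az":0},{"jaw":-0.7,"tx":-3.18,"ty":0.38,"tz":-8.98,"ax":-2.4,"ay":-20.1,"az":0}]' 60
python3 - <<'E'
from arc import *
lever(0); p,r=tcp(.87,20); goto(p,r)
E
```

```text
clock: 18.0
position: [0.5353, 0.008, 0.0827]
ee_rot: [0.121, 0.739, 0.654, 0.107]
contact_force: [0.9, -0.2, 9.8]
width: 0.02
gripper_force: 60.9
18.0 [0.5353 0.008  0.0827] [-0.11  0.22  2.07 -0.    0.53  0.01] [ 0.9 -0.2  9.8] 0.020026077904946468 60.87718605995178
grip radius 0.25170271150249585 theta 0.8118151234990222 lat 0.0010634370888273309
t cm [-0.37 -0.06 -1.4 ] a deg [-0.2  -1.41  0.15]
```

```bash
python3 -m pendant '[{"jaw":-0.7,"tx":-0.08,"ty":0.01,"tz":-0.5,"ax":-0.1,"ay":-1,"az":0},{"jaw":-0.7,"tx":-0.15,"ty":0.02,"tz":-1,"ax":-0.2,"ay":-2,"az":0},{"jaw":-0.7,"tx":-0.18,"ty":0.02,"tz":-1.3,"ax":-0.2,"ay":-2,"az":0},{"jaw":-0.7,"tx":-0.18,"ty":0.02,"tz":-1.3,"ax":-0.2,"ay":-2,"az":0}]' 60
python3 - <<'E'
from arc import *
lever(0); p,r=tcp(.87,20); goto(p,r)
E
python3 -m pendant '[{"jaw":-0.7,"tx":-0.02,"ty":0,"tz":-0.2,"ax":0,"ay":0,"az":0},{"jaw":-0.7,"tx":-0.02,"ty":0,"tz":-0.3,"ax":0,"ay":0,"az":0},{"jaw":-0.7,"tx":-0.02,"ty":0,"tz":-0.3,"ax":0,"ay":0,"az":0}]' 60; python3 -c "
from arc import *
lever(0)"
```

```text
clock: 18.5
position: [0.5335, 0.0082, 0.07]
ee_rot: [0.133, 0.737, 0.652, 0.119]
contact_force: [-2.0, 0.6, 13.0]
width: 0.0203
gripper_force: 61.4
18.5 [0.5335 0.0082 0.07  ] [-0.11  0.23  2.12 -0.    0.43  0.01] [-2.   0.6 13. ] 0.020308912341796256 61.40251278877258
grip radius 0.25157510107834874 theta 0.8637988908032135 lat 0.0010586113832914159
t cm [-0.19 -0.08 -0.14] a deg [-0.01  0.54  0.15]
clock: 18.88
position: [0.5332, 0.0082, 0.0679]
ee_rot: [0.133, 0.737, 0.652, 0.119]
contact_force: [-5.6, 1.0, 20.3]
width: 0.0202
gripper_force: 62.3
18.875 [0.5332 0.0082 0.0679] [-0.11  0.23  2.12 -0.    0.43  0.01] [-5.6  1.  20.3] 0.020154328208839938 62.29073524475098
grip radius 0.2515570332271594 theta 0.8723238404796418 lat 0.001064780711746523
```

```bash
python3 -m pendant '[{"jaw":-0.7,"tx":0,"ty":0,"tz":-0.15,"ax":0,"ay":0,"az":0},{"jaw":-0.7,"tx":0,"ty":0,"tz":-0.15,"ax":0,"ay":0,"az":0},{"jaw":-0.7,"tx":0,"ty":0,"tz":-0.15,"ax":0,"ay":0,"az":0},{"jaw":-0.7,"tx":0,"ty":0,"tz":-0.15,"ax":0,"ay":0,"az":0},{"jaw":-0.7,"tx":0,"ty":0,"tz":-0.15,"ax":0,"ay":0,"az":0},{"jaw":-0.7,"tx":0,"ty":0,"tz":-0.15,"ax":0,"ay":0,"az":0},{"jaw":-0.7,"tx":0,"ty":0,"tz":-0.15,"ax":0,"ay":0,"az":0},{"jaw":-0.7,"tx":0,"ty":0,"tz":-0.15,"ax":0,"ay":0,"az":0},{"jaw":-0.7,"tx":0,"ty":0,"tz":-0.15,"ax":0,"ay":0,"az":0},{"jaw":-0.7,"tx":0,"ty":0,"tz":-0.15,"ax":0,"ay":0,"az":0}]' 60
python3 - <<'E'
from arc import *
lever(0)
b=manip.get_image("side"); P=pts(b); hsv=cv2.cvtColor(b["pixels"],cv2.COLOR_BGR2HSV); np.savez("side10.npz",**{k_:np.array(v) for k_,v in b.items()})
d=P-np.r_[SEAT,0]; X=d@s;Y=d@l
m=(X>-.18)&(X<-.05)&(abs(Y)<.09)&(P[...,2]>.06)&(P[...,2]<.12)&(hsv[...,1]>100)
print("handle",m.sum(),np.percentile(X[m],[3,50,97]),np.percentile(P[m][:,2],[3,50,97]))
# eased return: offsets from the theta=.8725 pose back to home
p0,r0=tcp(.8725,19.5)
for t in np.linspace(.8725,.4,11):
    p,r=tcp(t,-25+44.5*t/.8725); dd=(r*r0.inv()).as_rotvec(degrees=True); print(round(t,3),np.round((p-p0)*100,2),np.round(dd,1))
E
```

```text
clock: 20.12
position: [0.5332, 0.0083, 0.0667]
ee_rot: [0.133, 0.737, 0.652, 0.119]
contact_force: [-6.3, 0.6, 25.1]
width: 0.02
gripper_force: 63.5
20.125 [0.5332 0.0083 0.0667] [-0.11  0.23  2.12 -0.    0.42  0.01] [-6.3  0.6 25.1] 0.02002036491307555 63.493337631225586
grip radius 0.2514266567652139 theta 0.8769452323533968 lat 0.0010893926903307513
handle 214 [-0.15256839 -0.1326514  -0.11118978] [0.08486899 0.09309437 0.10799933]
0.872 [0. 0. 0.] [0. 0. 0.]
0.825 [ 0.14 -0.02  1.15] [0.3 2.4 0. ]
0.778 [ 0.34 -0.04  2.3 ] [0.6 4.8 0. ]
0.731 [ 0.59 -0.07  3.43] [0.9 7.2 0. ]
0.684 [ 0.9  -0.11  4.55] [1.1 9.6 0. ]
0.636 [ 1.25 -0.15  5.65] [ 1.4 12.   0. ]
0.589 [ 1.66 -0.2   6.73] [ 1.7 14.4  0. ]
0.542 [ 2.12 -0.25  7.8 ] [ 2.  16.8  0. ]
0.495 [ 2.63 -0.31  8.83] [ 2.3 19.1  0. ]
0.447 [ 3.18 -0.38  9.85] [ 2.6 21.5  0. ]
0.4 [ 3.78 -0.45 10.83] [ 2.9 23.9  0. ]
```

The lever is at its stop: the force climbs with almost no further motion, and it has been held for over 1 s. Now I'll ease it back slowly.

```bash
python3 -m pendant '[{"jaw":-0.7,"tx":0,"ty":0,"tz":0.4,"ax":0,"ay":0,"az":0},{"jaw":-0.7,"tx":0.07,"ty":-0.01,"tz":1,"ax":0.15,"ay":1.2,"az":0},{"jaw":-0.7,"tx":0.14,"ty":-0.02,"tz":1.55,"ax":0.3,"ay":2.4,"az":0},{"jaw":-0.7,"tx":0.24,"ty":-0.03,"tz":2.1,"ax":0.45,"ay":3.6,"az":0},{"jaw":-0.7,"tx":0.34,"ty":-0.04,"tz":2.7,"ax":0.6,"ay":4.8,"az":0},{"jaw":-0.7,"tx":0.46,"ty":-0.05,"tz":3.25,"ax":0.75,"ay":6,"az":0},{"jaw":-0.7,"tx":0.59,"ty":-0.07,"tz":3.83,"ax":0.9,"ay":7.2,"az":0},{"jaw":-0.7,"tx":0.74,"ty":-0.09,"tz":4.4,"ax":1,"ay":8.4,"az":0},{"jaw":-0.7,"tx":0.9,"ty":-0.11,"tz":4.95,"ax":1.1,"ay":9.6,"az":0},{"jaw":-0.7,"tx":1.07,"ty":-0.13,"tz":5.5,"ax":1.25,"ay":10.8,"az":0}]' 60
python3 - <<'E'
from arc import *
lever(0)
p0,r0=tcp(.66,8.7)
for t in np.linspace(.66,.42,11):
    p,r=tcp(t,-25+44.5*t/.8725); dd=(r*r0.inv()).as_rotvec(degrees=True); print(round(t,3),np.round((p-p0)*100,2),np.round(dd,1))
p0,r0=tcp(.42,-25+44.5*.42/.8725)
for t in np.linspace(.42,0,19):
    p,r=tcp(t,-25+44.5*t/.8725); dd=(r*r0.inv()).as_rotvec(degrees=True); print(round(t,3),np.round((p-p0)*100,2),np.round(dd,1))
E
```

```text
clock: 21.42
position: [0.5439, 0.0069, 0.1191]
ee_rot: [0.062, 0.746, 0.661, 0.055]
contact_force: [9.0, -0.2, -1.4]
width: 0.0201
gripper_force: 60.5
21.425 [0.5439 0.0069 0.1191] [-0.11  0.24  1.87 -0.    0.86  0.01] [ 9.  -0.2 -1.4] 0.020135898212242338 60.52756369113922
grip radius 0.25167520782140423 theta 0.6575341948901052 lat 0.0010407284375154255
0.66 [-0.  0. -0.] [ 0.  0. -0.]
0.636 [ 0.19 -0.02  0.56] [ 0.1  1.3 -0. ]
0.612 [ 0.39 -0.05  1.11] [0.3 2.5 0. ]
0.588 [ 0.6  -0.07  1.66] [0.4 3.7 0. ]
0.564 [ 0.83 -0.1   2.2 ] [0.6 4.9 0. ]
0.54 [ 1.07 -0.13  2.74] [0.7 6.1 0. ]
0.516 [ 1.32 -0.16  3.27] [ 0.9  7.3 -0. ]
0.492 [ 1.59 -0.19  3.79] [1.  8.5 0. ]
0.468 [ 1.86 -0.22  4.31] [1.2 9.8 0. ]
0.444 [ 2.15 -0.26  4.82] [ 1.3 11.   0. ]
0.42 [ 2.45 -0.29  5.32] [ 1.5 12.2  0. ]
0.42 [0. 0. 0.] [0. 0. 0.]
0.397 [ 0.3  -0.04  0.48] [0.1 1.2 0. ]
0.373 [ 0.62 -0.07  0.96] [ 0.3  2.4 -0. ]
0.35 [ 0.95 -0.11  1.42] [0.4 3.5 0. ]
0.327 [ 1.29 -0.15  1.88] [ 0.6  4.7 -0. ]
0.303 [ 1.63 -0.19  2.33] [0.7 5.9 0. ]
0.28 [ 1.99 -0.24  2.78] [ 0.8  7.1 -0. ]
0.257 [ 2.36 -0.28  3.21] [1.  8.3 0. ]
0.233 [ 2.74 -0.33  3.64] [1.1 9.5 0. ]
0.21 [ 3.13 -0.37  4.05] [ 1.3 10.6  0. ]
0.187 [ 3.52 -0.42  4.46] [ 1.4 11.8  0. ]
0.163 [ 3.93 -0.47  4.86] [ 1.5 13.  -0. ]
0.14 [ 4.35 -0.52  5.24] [ 1.7 14.2  0. ]
0.117 [ 4.77 -0.57  5.62] [ 1.8 15.4  0. ]
0.093 [ 5.21 -0.62  5.99] [ 2.  16.5 -0. ]
0.07 [ 5.65 -0.67  6.35] [ 2.1 17.7  0. ]
0.047 [ 6.1  -0.73  6.69] [ 2.3 18.9  0. ]
0.023 [ 6.56 -0.78  7.03] [ 2.4 20.1  0. ]
0.0 [ 7.02 -0.84  7.35] [ 2.5 21.3  0. ]
```

```bash
python3 -m pendant '[{"jaw":-0.7,"tx":0.19,"ty":-0.02,"tz":0.56,"ax":0.1,"ay":1.3,"az":0},{"jaw":-0.7,"tx":0.39,"ty":-0.05,"tz":1.11,"ax":0.3,"ay":2.5,"az":0},{"jaw":-0.7,"tx":0.6,"ty":-0.07,"tz":1.66,"ax":0.4,"ay":3.7,"az":0},{"jaw":-0.7,"tx":0.83,"ty":-0.1,"tz":2.2,"ax":0.6,"ay":4.9,"az":0},{"jaw":-0.7,"tx":1.07,"ty":-0.13,"tz":2.74,"ax":0.7,"ay":6.1,"az":0},{"jaw":-0.7,"tx":1.32,"ty":-0.16,"tz":3.27,"ax":0.9,"ay":7.3,"az":0},{"jaw":-0.7,"tx":1.59,"ty":-0.19,"tz":3.79,"ax":1,"ay":8.5,"az":0},{"jaw":-0.7,"tx":1.86,"ty":-0.22,"tz":4.31,"ax":1.2,"ay":9.8,"az":0},{"jaw":-0.7,"tx":2.15,"ty":-0.26,"tz":4.82,"ax":1.3,"ay":11,"az":0},{"jaw":-0.7,"tx":2.45,"ty":-0.29,"tz":5.32,"ax":1.5,"ay":12.2,"az":0}]' 60
python3 -m pendant '[{"jaw":-0.7,"tx":0.3,"ty":-0.04,"tz":0.48,"ax":0.1,"ay":1.2,"az":0},{"jaw":-0.7,"tx":0.62,"ty":-0.07,"tz":0.96,"ax":0.3,"ay":2.4,"az":0},{"jaw":-0.7,"tx":0.95,"ty":-0.11,"tz":1.42,"ax":0.4,"ay":3.5,"az":0},{"jaw":-0.7,"tx":1.29,"ty":-0.15,"tz":1.88,"ax":0.6,"ay":4.7,"az":0},{"jaw":-0.7,"tx":1.63,"ty":-0.19,"tz":2.33,"ax":0.7,"ay":5.9,"az":0},{"jaw":-0.7,"tx":1.99,"ty":-0.24,"tz":2.78,"ax":0.8,"ay":7.1,"az":0},{"jaw":-0.7,"tx":2.36,"ty":-0.28,"tz":3.21,"ax":1,"ay":8.3,"az":0},{"jaw":-0.7,"tx":2.74,"ty":-0.33,"tz":3.64,"ax":1.1,"ay":9.5,"az":0},{"jaw":-0.7,"tx":3.13,"ty":-0.37,"tz":4.05,"ax":1.3,"ay":10.6,"az":0},{"jaw":-0.7,"tx":3.52,"ty":-0.42,"tz":4.46,"ax":1.4,"ay":11.8,"az":0}]' 60; python3 -c "
from arc import *
lever(0); p,r=tcp(0,-25); goto(p,r)"
```

```text
clock: 22.68
position: [0.5668, 0.0042, 0.1702]
ee_rot: [-0.02, 0.749, 0.663, -0.017]
contact_force: [9.1, -0.9, -7.3]
width: 0.0199
gripper_force: 60.2
clock: 23.92
position: [0.6008, 0.0001, 0.2146]
ee_rot: [-0.098, 0.742, 0.657, -0.087]
contact_force: [5.2, -1.0, -4.8]
width: 0.02
gripper_force: 59.9
23.925 [6.008e-01 1.000e-04 2.146e-01] [-0.12  0.47  1.27  0.    1.66  0.01] [ 5.2 -1.  -4.8] 0.019992697767443446 59.92925226688385
grip radius 0.2523068343195889 theta 0.19616581027947388 lat 0.0010194973260986534
t cm [ 3.6  -0.53  3.11] a deg [1.21 9.89 0.18]
```

```bash
python3 -m pendant '[{"jaw":-0.7,"tx":0.41,"ty":-0.05,"tz":0.4,"ax":0.1,"ay":1.2,"az":0},{"jaw":-0.7,"tx":0.83,"ty":-0.1,"tz":0.78,"ax":0.3,"ay":2.4,"az":0},{"jaw":-0.7,"tx":1.25,"ty":-0.15,"tz":1.16,"ax":0.4,"ay":3.5,"az":0},{"jaw":-0.7,"tx":1.69,"ty":-0.2,"tz":1.53,"ax":0.6,"ay":4.7,"az":0},{"jaw":-0.7,"tx":2.13,"ty":-0.25,"tz":1.89,"ax":0.7,"ay":5.9,"az":0},{"jaw":-0.7,"tx":2.58,"ty":-0.31,"tz":2.23,"ax":0.8,"ay":7.1,"az":0},{"jaw":-0.7,"tx":2.9,"ty":-0.35,"tz":2.47,"ax":0.9,"ay":8,"az":0},{"jaw":-0.7,"tx":3.15,"ty":-0.38,"tz":2.67,"ax":1,"ay":8.8,"az":0},{"jaw":-0.7,"tx":3.35,"ty":-0.4,"tz":2.8,"ax":1.1,"ay":9.3,"az":0},{"jaw":-0.7,"tx":3.35,"ty":-0.4,"tz":2.8,"ax":1.1,"ay":9.3,"az":0}]' 60; python3 -c "
from arc import *
lever(0)"
```

```text
clock: 25.18
position: [0.6334, -0.0038, 0.2428]
ee_rot: [-0.158, 0.732, 0.648, -0.141]
contact_force: [-1.0, -0.0, -1.6]
width: 0.0201
gripper_force: 60.1
25.175 [ 0.6334 -0.0038  0.2428] [-0.12  0.61  1.    0.    1.96  0.01] [-1.  -0.  -1.6] 0.020068532096926335 60.141125321388245
grip radius 0.25252178870304437 theta 0.018301321270182136 lat 0.0010066355412348767
```

```bash
python3 -m pendant '[{"jaw":-0.7,"tx":0.1,"ty":-0.01,"tz":0.07,"ax":0,"ay":0.3,"az":0},{"jaw":-0.7,"tx":0.2,"ty":-0.02,"tz":0.14,"ax":0,"ay":0.5,"az":0},{"jaw":-0.7,"tx":0.3,"ty":-0.03,"tz":0.2,"ax":0,"ay":0.5,"az":0},{"jaw":-0.7,"tx":0.37,"ty":-0.04,"tz":0.24,"ax":0,"ay":0.5,"az":0},{"jaw":-0.7,"tx":0.37,"ty":-0.04,"tz":0.24,"ax":0,"ay":0.5,"az":0},{"jaw":-0.7,"tx":0.37,"ty":-0.04,"tz":0.24,"ax":0,"ay":0.5,"az":0}]' 60; python3 -c "
from arc import *
lever(0)"
```

```text
clock: 25.92
position: [0.637, -0.0042, 0.2452]
ee_rot: [-0.161, 0.731, 0.647, -0.144]
contact_force: [-3.4, 0.0, 0.7]
width: 0.0201
gripper_force: 60.3
25.925 [ 0.637  -0.0042  0.2452] [-0.12  0.62  0.98  0.    1.98  0.01] [-3.4  0.   0.7] 0.020139365894555925 60.2741664648056
grip radius 0.25254339072014975 theta 0.0006705644995903537 lat 0.0010130740139051037
```

```bash
python3 -m pendant '[{"jaw":-0.7,"tx":0.08,"ty":-0.01,"tz":0.05,"ax":0,"ay":0,"az":0},{"jaw":-0.7,"tx":0.08,"ty":-0.01,"tz":0.05,"ax":0,"ay":0,"az":0},{"jaw":-0.7,"tx":0.08,"ty":-0.01,"tz":0.05,"ax":0,"ay":0,"az":0}]' 20; python3 -m pendant '[{"jaw":-0.3,"tx":0,"ty":0,"tz":0,"ax":0,"ay":0,"az":0},{"jaw":0.05,"tx":0,"ty":0,"tz":0,"ax":0,"ay":0,"az":0},{"jaw":0.05,"tx":0,"ty":0,"tz":0,"ax":0,"ay":0,"az":0},{"jaw":0.05,"tx":0,"ty":0,"tz":0,"ax":0,"ay":0,"az":0}]' 20;  python3 -m pendant '[{"jaw":0.05,"tx":0.4,"ty":-0.05,"tz":1,"ax":0,"ay":0,"az":0},{"jaw":0.05,"tx":1.3,"ty":-0.15,"tz":3,"ax":0,"ay":0,"az":0},{"jaw":0.05,"tx":2.5,"ty":-0.3,"tz":6,"ax":0,"ay":0,"az":0},{"jaw":0.05,"tx":2.5,"ty":-0.3,"tz":11,"ax":0,"ay":0,"az":0},{"jaw":0.05,"tx":-2,"ty":-0.3,"tz":15,"ax":0,"ay":0,"az":0},{"jaw":0.05,"tx":-7,"ty":-0.3,"tz":15,"ax":0,"ay":0,"az":0},{"jaw":0.05,"tx":-12,"ty":-0.3,"tz":15,"ax":0,"ay":-5,"az":0},{"jaw":0.05,"tx":-17,"ty":-0.3,"tz":15,"ax":0,"ay":-10,"az":0},{"jaw":0.05,"tx":-20,"ty":0,"tz":15,"ax":0,"ay":-20,"az":0},{"jaw":0.05,"tx":-20,"ty":0,"tz":15,"ax":0,"ay":-20,"az":0}]'
python3 - <<'E'
from arc import *
st(); B=np.c_[s[:2],l[:2]]
for c in("side","top"):
    b=manip.get_image(c); P=pts(b); hsv=cv2.cvtColor(b["pixels"],cv2.COLOR_BGR2HSV); d=P-np.r_[SEAT,0]; X=d@s*1000;Y=d@l*1000
    ok=(abs(X)<80)&(abs(Y)<50)
    for n,m,z in(("board",ok&(hsv[...,1]>70)&(abs(P[...,2]-.028)<.01),.028),("tile",ok&(hsv[...,1]<60)&(hsv[...,2]>110)&(P[...,2]>.035)&(P[...,2]<.055),.043)):
        if m.sum()<40: continue
        v,u=np.nonzero(m); q=(cast(b,np.c_[u,v],z)[:,:2]-SEAT)@B*1000
        print(c,n,m.sum(),np.round(np.percentile(q,[1,99],axis=0),1).tolist(),rect(b,m,z))
    m=ok&(hsv[...,1]>100)&(P[...,2]>.235)&(P[...,2]<.3); print("handle X,Z",m.sum(),np.percentile(X[m],[2,50,98]),np.percentile(P[m][:,2],[2,50,98]))
    if c=="side": cv2.imwrite("pics/end.png",cv2.resize(b["pixels"][90:300,150:430],(800,600),interpolation=2))
b=dict(np.load("side8.npz")); P=pts(b);hsv=cv2.cvtColor(b["pixels"],cv2.COLOR_BGR2HSV); d=P-np.r_[SEAT,0]; X=d@s*1000;Y=d@l*1000
m=(abs(X)<80)&(abs(Y)<50)&(hsv[...,1]>100)&(P[...,2]>.235)&(P[...,2]<.3); print("before",m.sum(),np.percentile(X[m],[2,50,98]),np.percentile(P[m][:,2],[2,50,98]))
E
```

```text
clock: 26.3
position: [0.6378, -0.0043, 0.2457]
ee_rot: [-0.161, 0.731, 0.647, -0.144]
contact_force: [-4.6, -0.8, 2.3]
width: 0.0203
gripper_force: 60.2
clock: 26.8
position: [0.6389, -0.0044, 0.2452]
ee_rot: [-0.16, 0.731, 0.647, -0.143]
contact_force: [0.0, -0.4, -0.9]
width: 0.0448
gripper_force: 0.0
clock: 28.05
position: [0.4323, -0.0032, 0.3987]
ee_rot: [-0.044, 0.745, 0.665, -0.013]
contact_force: [0.7, 0.2, 0.2]
width: 0.0447
gripper_force: 0.0
28.05 [ 0.4323 -0.0032  0.3987] [-0.2   0.05  1.39  0.03  1.79 -0.08] [0.7 0.2 0.2] 0.04465072440763902 0.0
side board 264 [[-59.3, -32.4], [60.4, 48.8]] (array([656.1,  -1.3]), array([ 85.7, 121.3]), 83.3, array([650.7,  20.4]), 264)
side tile 560 [[-48.9, -26.5], [49.2, 42.7]] (array([655.9,   1.5]), array([ 72.1, 100.3]), 83.4, array([6.554e+02, 5.000e-01]), 560)
handle X,Z 167 [-21.33245014 -14.01950012  -2.65869264] [0.26168443 0.27079777 0.27407854]
top board 51 [[-55.9, -40.5], [27.4, 40.6]] (array([639.4,  -5.1]), array([82.1, 85.1]), 82.9, array([661.6, -15.7]), 51)
top tile 171 [[-40.6, -29.4], [25.7, 28.2]] (array([644.1,  -9.1]), array([56.7, 75.4]), 88.7, array([660.8,  -9.5]), 171)
handle X,Z 231 [-21.09693938 -12.45341559  -1.39798955] [0.26518814 0.27223849 0.27740026]
before 167 [-21.5353527  -14.05384611  -2.51953383] [0.26193308 0.27086611 0.27421243]
```

View pics/end.png

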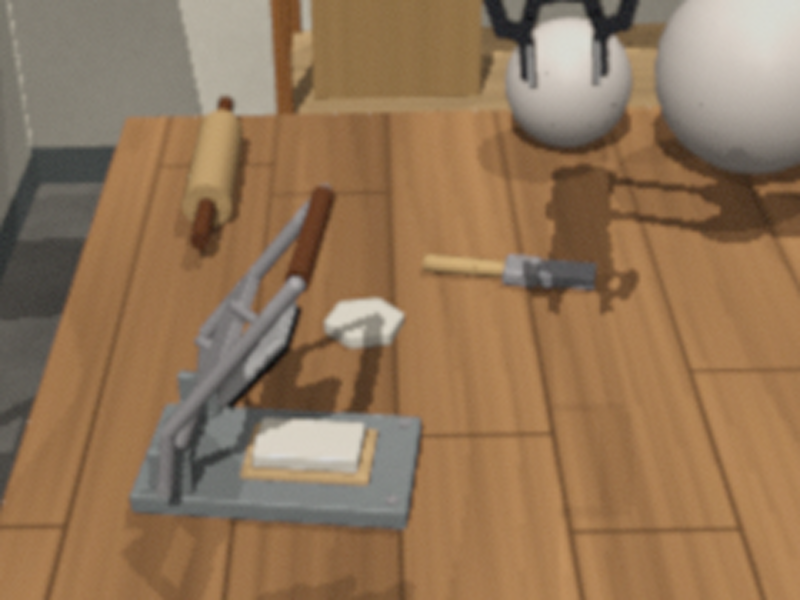

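The final side view shows the tile centred on the board at about (310,445). The lever is home, with its handle reading as before the pull. The gripper is clear, and the hex tile and brush haven't moved.

```bash
python3 -c "
from rig import manip
print(manip.sign_off())"
```

```text
the job is handed in; nothing more can be done
None
```

The job is handed in at about 28 s: the tile lies flat and centred on the board (10–12 mm border), it was pressed to the stop for over a second, and the lever was eased back home. The hex tile, jar and brush were never touched.

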